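# Set the jam pot in its cone holder

## Task

On the bakery's serving counter, pick up the cone-shaped pot with the red lid and lower it gently, without dropping it, into the empty cone-shaped steel holder, so that it sits fully home and upright, and let go. Leave the blue-lidded pot and the yellow-lidded pot in the other holder where they are.

Things in the scene. Friction and masses are not known exactly. Their poses are not given: they have to be found in the camera images.
- jam_pot_mid (a point): White conical ceramic pot, red lid and knob (one rigid piece). 99 mm high: body 55 mm, tapering from 84 mm wide at the top to a 40 mm foot; lid disc 90 mm wide, 6 mm thick; upright round knob 26 mm wide, 38 mm high, to grip from above. About 0.25 kg. Point: on the axis, half-way up, 49.5 mm above the foot; the knob spans 11.5 to 49.5 mm above it. z up the axis. It starts standing on the counter.
- holder_mouth (a point): Centre of the empty holder's mouth, level with its rim, 63 mm above the counter; z up. Steel cone open at the top, on a fixed dark disc 100 mm wide. Inside 73 mm wide at the rim, narrowing to 33 mm at its floor 50 mm below. A pot's foot enters up to 12 mm off-centre and slides to the middle. Fully home, the pot is wedged by its taper, its centre about 8 mm above this point, knob top 57 mm above.
- blue_pot_mid (a point): White conical ceramic pot, blue lid and knob (one rigid piece). 99 mm high: body 55 mm, tapering from 84 mm wide at the top to a 40 mm foot; lid disc 90 mm wide, 6 mm thick; upright round knob 26 mm wide, 38 mm high, to grip from above. About 0.25 kg. Point: on the axis, half-way up, 49.5 mm above the foot; the knob spans 11.5 to 49.5 mm above it. z up the axis. A bystander, standing on the counter.
- honey_pot_mid (a point): White conical ceramic pot, yellow lid and knob (one rigid piece). 99 mm high: body 55 mm, tapering from 84 mm wide at the top to a 40 mm foot; lid disc 90 mm wide, 6 mm thick; upright round knob 26 mm wide, 38 mm high, to grip from above. About 0.25 kg. Point: on the axis, half-way up, 49.5 mm above the foot; the knob spans 11.5 to 49.5 mm above it. z up the axis. A bystander, already seated in a second holder just like the empty one.

How it is judged:
On the way:
1. the red-lidded pot is lifted clear of the counter, its centre above 110 mm (height (world z) of jam_pot_mid above 0.11 m), for 0.1 s.
At the end, for the whole second after the job is handed in: The red-lidded pot is at rest in the empty holder: its axis within 10 mm of the holder's, its centre 5 mm below to 22 mm above the holder's mouth, upright within 10 degrees; the blue- and yellow-lidded pots are within 20 mm of where they started (horizontal distance between jam_pot_mid and holder_mouth below 0.01 m and z of jam_pot_mid in the frame of holder_mouth between -0.005 and 0.022 m and angle between jam_pot_mid's own z axis and vertical below 0.175 rad and linear speed of jam_pot below 0.02 m/s and distance of each of blue_pot_mid, honey_pot_mid from where it was at the start of the episode below 0.02 m); the robot touches nothing.
It fails at once if the red-lidded pot drops into the holder (faster than 0.7 m/s within 60 mm of its axis and with its centre less than 60 mm above its mouth) (horizontal distance between jam_pot_mid and holder_mouth below 0.06 m and z of jam_pot_mid in the frame of holder_mouth below 0.06 m and linear speed of jam_pot above 0.7 m/s).
It fails at once if the blue- or the yellow-lidded pot is moved by more than 20 mm (distance of any of blue_pot_mid, honey_pot_mid from where it was at the start of the episode above 0.02 m).
It also fails if it takes over 38 s, if anything falls off the work surface, if the arm or the gripper's body presses on something with over 40 N, if the wrist force passes 120 N, or if a joint passes its speed limit or range.

## Robot

A 6-joint arm with a two-finger parallel gripper is mounted at the origin on the work surface. World frame = base frame: x ahead of the robot, y to its left, z up, the work surface at z = 0. Lengths are in m, angles in rad, forces in N, time in s.
With the tool pointing down it reaches from about 0.3 to 0.85 m from the base axis. Payload 4.2 kg.
Tool frame: the origin (TCP) lies between the finger pads; the fingertips stand 22 mm ahead of it and the grasp point (between the pads) lies 3 mm ahead of it; z points along the fingers, y is the line along which they close (so a half turn about z gives the same grasp; the last joint's range is limited). The gripper opens to 91 mm and grips with 3 to 60 N. Pads are 32 mm wide; open, the fingers measure 118 mm over their backs; the gripper's body (76 mm by 178 mm) begins 60 mm behind the grasp point.
Start: joints at [-1.291, 0.32, 1.565, -0, 1.257, -0.02], TCP at [0.17, -0.549, 0.236] pointing down, gripper open.
Joint ranges: [-3.11, 3.11], [-0.84, 2.01], [0.21, 2.61], [-1.34, 4.49], [0.05, 2.63], [-2.56, 2.56]. Speed limits (rad/s): [2.57, 2.57, 3.14, 3.14, 3.14, 3.14].

## Interface

Orientations are given as a unit quaternion [w, x, y, z].
In Python, from station import get_state, snapshot, sign_off gives the robot as it stands.
- The arm moves only by the tool jog_arm, never from a script. Its argument "series" is one flat list of numbers, 7 for each row, row after row: the finger opening in cm, from 0 to 9.12, then the shift along the tool's x, y, z in cm, then the turn, a rotation vector about the tool's x, y, z in degrees. In form: [hand, dx, dy, dz, rx, ry, rz, hand, dx, dy, dz, rx, ry, rz, ...]. A call has 1 to 20 rows; each row is the pose to reach, as a shift and turn from the pose commanded when the call began, along the tool's axes at that moment; what a row does not reach only later rows make up. A row lasts 1/10 s, in which the tool goes at most 50 mm and 8.59 degrees, less where a joint would pass 70% of its speed; a pose out of reach is approached as far as the arm can. A call with a gripper value outside its range is refused whole. The fingers move at their own pace and stop on an object; "force" is the grip in N (left out, the last holds). Time passes only in rows, so rows that repeat a pose let the fingers close. It gives the time, the measured TCP pose, the force, the opening and the grip force at its end, in the units of the state.
- get_state(): the state, without advancing time (a new reading comes with each control period).
- snapshot(name): name is "side" or "top"; returns a dict with "frame" (480x640x3 uint8, red, green, blue), "z_map" (480x640 float32, m along the optical axis (not along the pixel's ray), 0 where there is no reading), "K" (3x3 intrinsics, pixels), "camera_from_world" (4x4, takes a point from world to camera coordinates). Camera axes: x right, y up, looking along -z (the intrinsics and any distortion apply to the point x, -y, -z); pixel columns grow to the right and rows downward; lengths in m; the calibration is good to about 2 mm. A picture is of the moment at which its call begins.
- sign_off(): hands the job in; it is judged then, once.
The state is a dict: "time_s": time; "qpos": joint angles; "qd": joint speeds; "tau": joint torques, N m; "eef_pos": TCP position; "eef_rot": TCP orientation; "force": force on the tool from outside, world axes, zero at the start; "ft_torque": the same for the moment, N m; "opening": finger opening in m; "gripper_force": force on a finger pad.
Only numpy, scipy, OpenCV 4.12 (cv2) and the standard library are available. Lean on these libraries where they do the work, as an engineer would, in place of code of your own. Each camera call takes 0.05 s, during which the arm holds its last target. There are 200 camera calls.

## Working session

There is one attempt and no reset: what is moved stays moved. The work goes in short steps, Python scripts to look and compute and a tool call to move; the robot and the scene stay as the last step left them, time stands still between calls to the robot, and variables do not carry over. Pictures are saved under pics/ and viewed, at most 10 in all, crops included, and the job is handed in when it is done.

Besides the shell and the picture viewer there is one more tool, called after "Request:" as a command line: name --argument value ..., lists and objects as JSON in quotes. jog_arm: Moves the arm, as the interface text tells. Its arguments: {"type":"object","properties":{"series":{"type":"array","items":{"type":"number"}},"force":{"type":"number"}},"required":["series"]}

```bash
mkdir -p pics; cat > h.py <<'E'
import numpy as np, cv2
from station import get_state, snapshot, sign_off
def world(s):
    K=s["K"];z=s["z_map"];v,u=np.mgrid[:480,:640]
    p=np.stack([(u-K[0,2])/K[0,0]*z,-(v-K[1,2])/K[1,1]*z,-z,np.ones_like(z)],-1)
    return (p@np.linalg.inv(s["camera_from_world"]).T)[...,:3]
E
python3 - <<'E'
from h import *
for n in("top","side"):
    s=snapshot(n);cv2.imwrite(f"pics/{n}0.png",s["frame"][...,::-1]);np.savez(f"{n}0.npz",**s)
    print(s["K"],s["camera_from_world"])
print(get_state())
E
```

```text
[[560.86264272   0.         319.11155238]
 [  0.         560.86264272 239.9515892 ]
 [  0.           0.           1.        ]] [[-0.02710343 -0.99961512  0.00591779  0.0045782 ]
 [ 0.98385811 -0.02562771  0.17710573 -0.54565972]
 [-0.17688591  0.01062244  0.98417404 -0.7811481 ]
 [ 0.          0.          0.          1.        ]]
[[553.20986795   0.         317.61813065]
 [  0.         553.20986795 240.08643825]
 [  0.           0.           1.        ]] [[-0.6901934  -0.72360033 -0.00596958  0.40338173]
 [ 0.46481497 -0.44964798  0.76273438 -0.31427156]
 [-0.55459906  0.52365948  0.64668434 -0.53765459]
 [ 0.          0.          0.          1.        ]]
{'time_s': 0.1, 'qpos': array([-1.29099840e+00,  3.20221180e-01,  1.56553904e+00, -5.01462563e-06,
        1.25741164e+00, -2.00131733e-02]), 'qd': array([ 0.0025585 , -0.00230992, -0.00259867,  0.00027383,  0.00136978,
        0.00071497]), 'tau': array([ 1.13406419e-03, -4.13330483e+01, -2.32508129e+01,  7.29377568e-02,
        4.21460846e-02, -5.82277335e-05]), 'eef_pos': array([ 0.16969771, -0.5489538 ,  0.23521522]), 'eef_rot': array([-7.82643976e-04,  9.88784764e-01,  1.49345462e-01, -1.04639949e-04]), 'force': array([-0.51097806, -0.36743504, -0.51364508]), 'ft_torque': array([-0.02167084, -0.00659609, -0.00340863]), 'gripper_force': 0.0, 'opening': 0.09090781165439335}
```

View pics/top0.png

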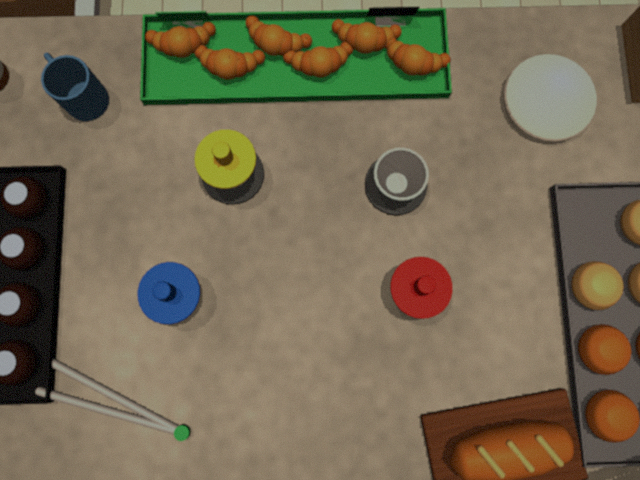

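View pics/side0.png

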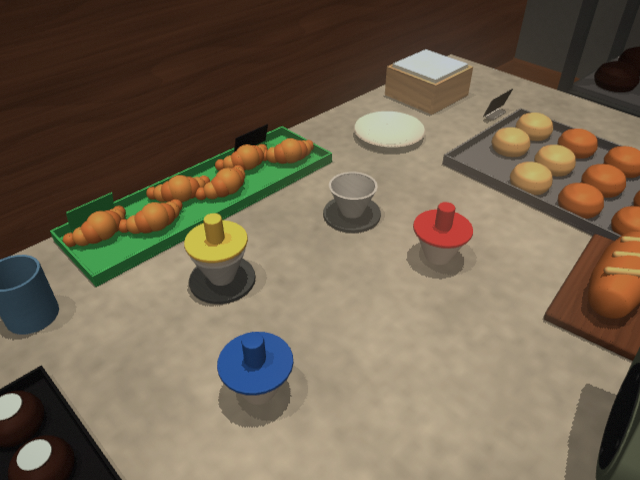

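The top view shows the red lid at about (421,288) with its knob at (425,285), the empty holder's mouth at (401,175), blue at (169,294) and yellow at (226,159). In the side view the red knob is at (446,213) and the holder mouth at (353,187).

```bash
python3 - <<'E'
from h import *
from scipy.optimize import least_squares
def circ(p):
    r=least_squares(lambda a:np.hypot(*(p-a[:2]).T)-a[2],[*p.mean(0),.04],loss="soft_l1",f_scale=.002).x
    return r.round(4)
def plane(s,u,v,z):
    K=s["K"];M=np.linalg.inv(s["camera_from_world"]);o=M[:3,3]
    d=np.c_[(u-K[0,2])/K[0,0],-(v-K[1,2])/K[1,1],-np.ones(len(u))]@M[:3,:3].T
    return (o+d*((z-o[2])/d[:,2])[:,None])[:,:2]
for n,c in(("top",(421,288)),("side",(443,230))):
    s=dict(np.load(n+"0.npz"));W=world(s);f=s["frame"].astype(int)
    red=(f[...,0]>1.8*f[...,1]+20)&(f[...,0]>1.8*f[...,2]+20)
    v,u=np.mgrid[:480,:640];red&=np.hypot(u-c[0],v-c[1])<45
    P=W[red];print(n,"zpct",np.percentile(P[:,2],[5,50,95,99]).round(4))
    k=P[P[:,2]>.0945];print("knobtop mean",k.mean(0).round(4),len(k))
    l=P[abs(P[:,2]-.061)<.005];h=cv2.convexHull(l[:,:2].astype(np.float32))[:,0];print("lid circle(depth)",circ(h))
    h=cv2.convexHull(np.c_[u[red],v[red]].astype(np.int32))[:,0].astype(float)
    if n=="top":print("lid circle(ray)",circ(plane(s,h[:,0],h[:,1],.059)))
    # holder
    hc=(401,175) if n=="top" else (353,187)
    m=(np.hypot(u-hc[0],v-hc[1])<35)
    Q=W[m];q=Q[(Q[:,2]>.059)&(Q[:,2]<.068)];print("rim",circ(q[:,:2]),q.mean(0),len(q))
    q=Q[(Q[:,2]>.009)&(Q[:,2]<.018)];print("low",np.median(q,0),len(q))
    o=np.array([k.mean(0)[:2]])
    mm=(W[...,2]>.03)
    # neighbours heights within 0.16 of knob/holder
E
python3 - <<'E'
import cv2
a=cv2.imread("pics/top0.png")[140:330,350:480];b=cv2.imread("pics/side0.png")[160:290,310:490]
cv2.imwrite("pics/c.png",cv2.hconcat([cv2.resize(a,(390,570)),cv2.resize(b,(400,570*1))]))
E
```

```text
top zpct [0.0592 0.0618 0.0993 0.1015]
knobtop mean [ 0.468  -0.1471  0.136 ] 291
lid circle(depth) [ 0.4712 -0.1544  0.0439]
lid circle(ray) [ 0.4711 -0.1545  0.0442]
rim [ 0.6405 -0.1343  0.0377] [ 0.64481187 -0.13689088  0.0629995 ] 618
low [ 0.63631093 -0.13282157  0.01198818] 761
side zpct [0.0593 0.0612 0.0985 0.0998]
knobtop mean [ 0.4563 -0.1308  0.1162] 164
lid circle(depth) [ 0.4703 -0.154   0.0446]
rim [ 0.6392 -0.1331  0.0379] [ 0.64141681 -0.13676046  0.06193309] 376
low [ 0.62532784 -0.12258152  0.01004777] 112
```

View pics/c.png

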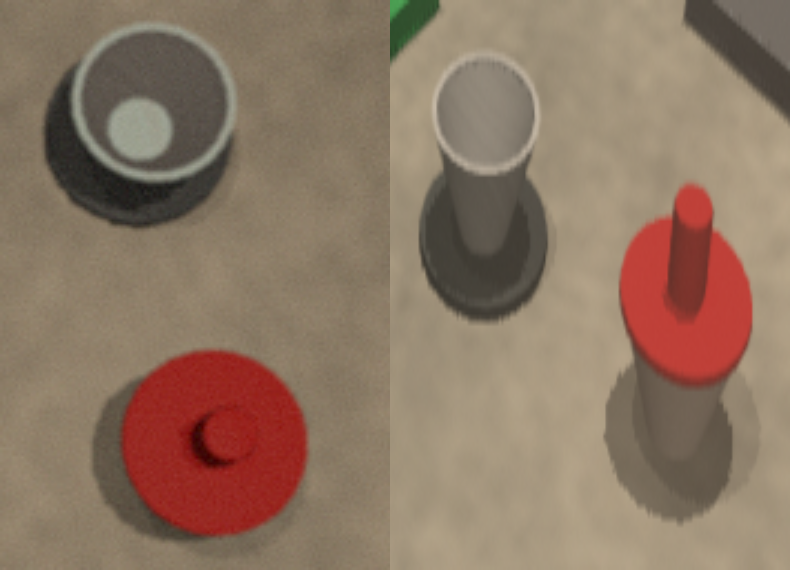

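The enlarged crop shows the red pot standing upright and the holder empty. A dark object also sits at the right edge of the side view, at about (615,440), so I'll check obstacle heights and work out the moves.

```bash
python3 - <<'E'
from h import *
from scipy.spatial.transform import Rotation as R
s=dict(np.load("side0.npz"));W=world(s)
for r in((400,470),(360,400)):
    P=W[r[0]:r[1],615:640].reshape(-1,3);print(P.min(0),P.max(0),np.percentile(P,[5,50,95],axis=0).round(3).tolist())
m=cv2.medianBlur(W[...,2].astype(np.float32),5)>.12
P=W[m];P=P[(P[:,0]<.9)];print(len(P),np.percentile(P,[1,25,50,75,99],axis=0).round(3).tolist() if len(P) else 0)
st=get_state();w,x,y,z=st["eef_rot"];Rt=R.from_quat([x,y,z,w]);print(Rt.as_matrix().round(4))
for g in([.4708,-.1543,.16],[.4708,-.1543,.085],[.4708,-.1543,.19],[.64,-.1338,.19]):print(g,(Rt.inv().apply(np.array(g)-st["eef_pos"])*100).round(2))
E
```

```text
[0.1092502  0.00481021 0.11385603] [0.15317924 0.43212351 0.58980655] [[0.115, 0.033, 0.136], [0.129, 0.085, 0.168], [0.145, 0.1, 0.193]]
[ 0.1263068  -0.17068949 -0.00262987] [0.18638687 0.43212351 0.58980655] [[0.14, -0.162, -0.001], [0.153, 0.004, 0.145], [0.179, 0.05, 0.189]]
3224 [[0.109, -0.02, 0.12], [0.123, 0.046, 0.145], [0.132, 0.08, 0.16], [0.143, 0.096, 0.175], [0.664, 0.432, 0.59]]
[[ 9.554e-01  2.953e-01 -4.000e-04]
 [ 2.953e-01 -9.554e-01  1.500e-03]
 [ 0.000e+00 -1.600e-03 -1.000e+00]]
[0.4708, -0.1543, 0.16] [ 40.42 -28.8    7.57]
[0.4708, -0.1543, 0.085] [ 40.42 -28.79  15.07]
[0.4708, -0.1543, 0.19] [ 40.42 -28.8    4.57]
[0.64, -0.1338, 0.19] [ 57.19 -25.77   4.56]
```

Request:
jog_arm --series '[9,8,-6,0,0,0,0,9,12,-9,0,0,0,0,9,16,-11.5,0.5,0,0,0,9,20,-14.5,1,0,0,0,9,24,-17,1.5,0,0,0,9,28,-20,2,0,0,0,9,32,-23,2.5,0,0,0,9,36,-25.5,3.5,0,0,0,9,38.5,-27.5,4,0,0,0,9,40.4,-28.8,4.5,0,0,0,9,40.4,-28.8,4.5,0,0,0,9,40.4,-28.8,4.5,0,0,0,9,40.4,-28.8,4.5,0,0,0,9,40.4,-28.8,4.5,0,0,0,9,40.4,-28.8,4.5,0,0,0]' --force 25

```text
time_s: 1.6
eef_pos: [0.4702, -0.156, 0.1912]
eef_rot: [0.0, 0.989, 0.148, 0.0]
force: [-0.2, -0.3, 0.5]
opening: 0.0899
gripper_force: 0.0
```

Request:
jog_arm --series '[9,0.1,-0.2,2,0,0,0,9,0.1,-0.2,4,0,0,0,9,0.1,-0.2,6,0,0,0,9,0.1,-0.2,7.5,0,0,0,9,0.1,-0.2,8.5,0,0,0,9,0.1,-0.2,9.5,0,0,0,9,0.1,-0.2,10,0,0,0,9,0.1,-0.2,10.4,0,0,0,9,0.1,-0.2,10.4,0,0,0,9,0.1,-0.2,10.4,0,0,0]'

```text
time_s: 2.6
eef_pos: [0.4714, -0.1528, 0.0873]
eef_rot: [0.0, 0.989, 0.149, 0.0]
force: [-0.3, 0.2, 1.1]
opening: 0.0898
gripper_force: 0.0
```

Request:
jog_arm --series '[6,0,0,0,0,0,0,4,0,0,0,0,0,0,3,0,0,0,0,0,0,2.4,0,0,0,0,0,0,2,0,0,0,0,0,0,1.5,0,0,0,0,0,0,1.5,0,0,0,0,0,0,1.5,0,0,0,0,0,0,1.5,0,0,0,0,0,0,1.5,0,0,0,0,0,0]' --force 25

```text
time_s: 3.6
eef_pos: [0.4712, -0.1528, 0.0869]
eef_rot: [0.0, 0.989, 0.149, 0.0]
force: [0.6, -1.0, -0.7]
opening: 0.0257
gripper_force: 25.0
```

Request:
jog_arm --series '[1.5,0,0,-0.5,0,0,0,1.5,0,0,-1.5,0,0,0,1.5,0,0,-3,0,0,0,1.5,0,0,-4.5,0,0,0,1.5,0,0,-6,0,0,0,1.5,0,0,-7.5,0,0,0,1.5,0,0,-9,0,0,0,1.5,0,0,-10.3,0,0,0,1.5,0,0,-11,0,0,0,1.5,0,0,-11,0,0,0,1.5,0,0,-11,0,0,0,1.5,0,0,-11,0,0,0]'

```text
time_s: 4.8
eef_pos: [0.4706, -0.1525, 0.1962]
eef_rot: [-0.0, 0.989, 0.149, -0.001]
force: [0.7, -0.6, -3.3]
opening: 0.0254
gripper_force: 25.0
```

```bash
python3 - <<'E'
from h import *
for n in("top","side"):
    s=snapshot(n);cv2.imwrite(f"pics/{n}1.png",s["frame"][...,::-1]);np.savez(f"{n}1.npz",**s)
st=get_state();print(st)
from scipy.spatial.transform import Rotation as R
w,x,y,z=st["eef_rot"];print((R.from_quat([x,y,z,w]).inv().apply(np.array([.6400,-.1338,st["eef_pos"][2]])-st["eef_pos"])*100).round(2))
E
```

```text
{'time_s': 4.9, 'qpos': array([-3.36611873e-01,  2.25634385e-01,  1.80374546e+00, -9.69203532e-05,
        1.11379905e+00,  9.34441405e-01]), 'qd': array([-0.00189945, -0.00101088, -0.00362457, -0.00162398, -0.00123176,
       -0.0014417 ]), 'tau': array([ 1.55147347e-03, -3.61329961e+01, -2.28133321e+01,  6.44283509e-02,
       -2.88080878e-02, -1.70391554e-04]), 'eef_pos': array([ 0.47069142, -0.15255388,  0.19624442]), 'eef_rot': array([-3.32374030e-04,  9.88786759e-01,  1.49332229e-01, -7.21430022e-04]), 'force': array([ 0.93640319, -0.82270975, -2.86858385]), 'ft_torque': array([-0.02207981,  0.0069962 , -0.01254308]), 'gripper_force': 24.959646463394165, 'opening': 0.025005024422670954}
[16.73  3.21 -0.03]
```

View pics/side1.png

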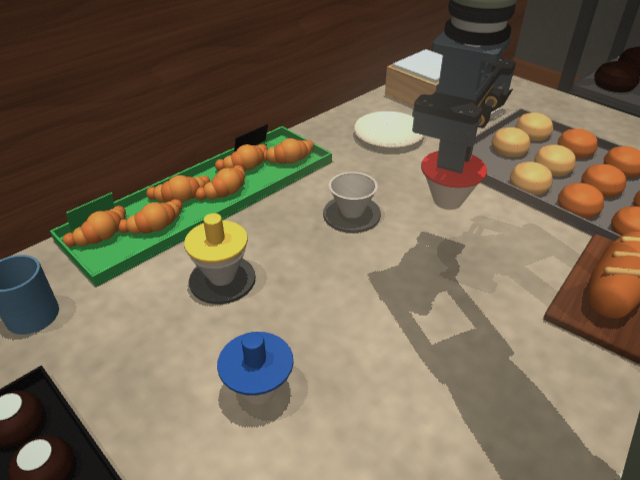

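The side view shows the red pot hanging upright in the gripper at about (452,180), with the holder mouth clear at (353,187). Next I carry it over the holder.

Request:
jog_arm --series '[1.5,0.5,0.1,0,0,0,0,1.5,1.5,0.3,0,0,0,0,1.5,3,0.6,0,0,0,0,1.5,5,1,0,0,0,0,1.5,7,1.4,0,0,0,0,1.5,9,1.8,0,0,0,0,1.5,11,2.2,0,0,0,0,1.5,13,2.5,0,0,0,0,1.5,15,2.9,0,0,0,0,1.5,16.2,3.1,0,0,0,0,1.5,16.7,3.2,0,0,0,0,1.5,16.7,3.2,0,0,0,0,1.5,16.7,3.2,0,0,0,0,1.5,16.7,3.2,0,0,0,0,1.5,16.7,3.2,0,0,0,0]'

```text
time_s: 6.4
eef_pos: [0.6395, -0.1341, 0.1973]
eef_rot: [0.0, 0.989, 0.149, -0.0]
force: [-0.3, -0.0, -2.6]
opening: 0.0256
gripper_force: 25.0
```

```bash
python3 - <<'E'
from h import *
s=snapshot("side");cv2.imwrite("pics/side2.png",cv2.resize(s["frame"][90:290,240:480,::-1],None,fx=3,fy=3))
W=world(s);f=s["frame"].astype(int)
red=(f[...,0]>1.8*f[...,1]+20)&(f[...,0]>1.8*f[...,2]+20)
n,l,st,_=cv2.connectedComponentsWithStats(red.astype(np.uint8));v,u=np.mgrid[:480,:640]
P=W[red&(np.hypot(u-355,v-140)<60)];P=P[(P[:,2]>.15)&(P[:,2]<.2)]
A=np.c_[P[:,:2],np.ones(len(P))];c=np.linalg.lstsq(A,P[:,2],rcond=None)[0]
print(len(P),P.mean(0),"tilt",c[:2]);h=cv2.convexHull(P[:,:2].astype(np.float32))[:,0]
from scipy.optimize import least_squares
print(least_squares(lambda a:np.hypot(*(h-a[:2]).T)-.0445,P.mean(0)[:2],loss="soft_l1",f_scale=.002).x)
print(get_state()["eef_pos"])
E
```

```text
956 [ 0.62735965 -0.12436046  0.17153886] tilt [ 0.0097388 -0.0273397]
[ 0.6373595 -0.1331255]
[ 0.63965153 -0.13409582  0.19725354]
```

View pics/side2.png

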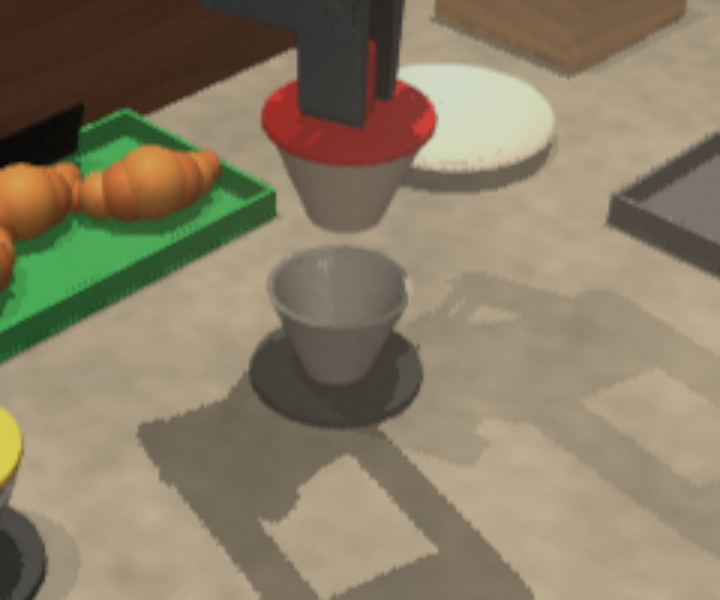

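The picture shows the pot level and centred above the empty holder, with the foot at (348,225) and the mouth at (340,287) in the crop. I'll lower it, slowly near the end.

Request:
jog_arm --series '[1.5,0.1,0,0.5,0,0,0,1.5,0.1,0,1.2,0,0,0,1.5,0.1,0,2,0,0,0,1.5,0.1,0,2.8,0,0,0,1.5,0.1,0,3.6,0,0,0,1.5,0.1,0,4.4,0,0,0,1.5,0.1,0,5.2,0,0,0,1.5,0.1,0,5.9,0,0,0,1.5,0.1,0,6.5,0,0,0,1.5,0.1,0,7,0,0,0,1.5,0.1,0,7.4,0,0,0,1.5,0.1,0,7.7,0,0,0,1.5,0.1,0,7.9,0,0,0,1.5,0.1,0,8,0,0,0,1.5,0.1,0,8,0,0,0]'

```text
time_s: 7.95
eef_pos: [0.6411, -0.1337, 0.117]
eef_rot: [0.0, 0.989, 0.149, 0.0]
force: [0.2, 0.7, -3.2]
opening: 0.0255
gripper_force: 25.0
```

Request:
jog_arm --series '[1.5,0,0,0.1,0,0,0,1.5,0,0,0.2,0,0,0,1.5,0,0,0.3,0,0,0,1.5,0,0,0.4,0,0,0,1.5,0,0,0.5,0,0,0,1.5,0,0,0.6,0,0,0,1.5,0,0,0.7,0,0,0,1.5,0,0,0.7,0,0,0,1.5,0,0,0.7,0,0,0]'

```text
time_s: 8.85
eef_pos: [0.6411, -0.1337, 0.1099]
eef_rot: [0.0, 0.989, 0.149, -0.0]
force: [-0.1, -0.6, -2.9]
opening: 0.0254
gripper_force: 25.0
```

Request:
jog_arm --series '[1.5,0,0,0.05,0,0,0,1.5,0,0,0.1,0,0,0,1.5,0,0,0.15,0,0,0,1.5,0,0,0.2,0,0,0,1.5,0,0,0.2,0,0,0,1.5,0,0,0.2,0,0,0]'

```text
time_s: 9.45
eef_pos: [0.641, -0.1337, 0.108]
eef_rot: [0.0, 0.989, 0.149, -0.0]
force: [-0.9, 0.8, -2.6]
opening: 0.0257
gripper_force: 25.0
```

Request:
jog_arm --series '[1.5,0,0,0.05,0,0,0,1.5,0,0,0.1,0,0,0,1.5,0,0,0.1,0,0,0,1.5,0,0,0.1,0,0,0]'

```text
time_s: 9.85
eef_pos: [0.641, -0.1338, 0.1078]
eef_rot: [0.0, 0.989, 0.149, 0.0]
force: [-2.7, -0.6, 5.7]
opening: 0.0253
gripper_force: 25.0
```

Contact is made at about 8 N, at the expected height. Releasing.

Request:
jog_arm --series '[1.5,0,0,0.05,0,0,0,1.5,0,0,0.05,0,0,0,2.7,0,0,0.05,0,0,0,2.9,0,0,0,0,0,0,3.3,0,0,0,0,0,0,4,0,0,0,0,0,0,5,0,0,0,0,0,0,6,0,0,0,0,0,0,6,0,0,0,0,0,0]' --force 5

```text
time_s: 10.75
eef_pos: [0.6411, -0.1336, 0.1069]
eef_rot: [0.0, 0.989, 0.149, 0.0]
force: [0.1, 0.3, -0.4]
opening: 0.0594
gripper_force: 0.0
```

Request:
jog_arm --series '[6,0,0,-0.5,0,0,0,6,0,0,-1.5,0,0,0,6,0,0,-3,0,0,0,6,0,0,-5,0,0,0,6,0,0,-7,0,0,0,6,0,0,-9,0,0,0,6,0,0,-11,0,0,0,6,0,0,-12,0,0,0,6,0,0,-12,0,0,0,6,0,0,-12,0,0,0]'

```text
time_s: 11.75
eef_pos: [0.6407, -0.1336, 0.2265]
eef_rot: [-0.0, 0.989, 0.149, -0.0]
force: [-0.7, 0.7, -0.6]
opening: 0.06
gripper_force: 0.0
```

```bash
python3 - <<'E'
from h import *
s=snapshot("side");cv2.imwrite("pics/side3.png",cv2.resize(s["frame"][90:290,240:480,::-1],None,fx=3,fy=3))
W=world(s);f=s["frame"].astype(int)
red=(f[...,0]>1.8*f[...,1]+20)&(f[...,0]>1.8*f[...,2]+20)
v,u=np.mgrid[:480,:640]
P=W[red&(np.hypot(u-353,v-180)<50)];print("top",np.percentile(P[:,2],[5,50,97]));P=P[(P[:,2]>.07)&(P[:,2]<.093)]
from scipy.optimize import least_squares
c=least_squares(lambda a:(P[:,:2]-a[3:5])@a[:2]+a[2]-P[:,2],[0,0,.08,.64,-.134],loss="soft_l1",f_scale=.001).x
h=cv2.convexHull(P[:,:2].astype(np.float32))[:,0]
print(len(P),"tilt",c[:2],least_squares(lambda a:np.hypot(*(h-a[:2]).T)-.0445,P.mean(0)[:2],loss="soft_l1",f_scale=.002).x)
E
```

```text
top [0.08020374 0.08209001 0.11970624]
1138 tilt [ 0.00050596 -0.00277607] [ 0.63897558 -0.13310354]
```

View pics/side3.png

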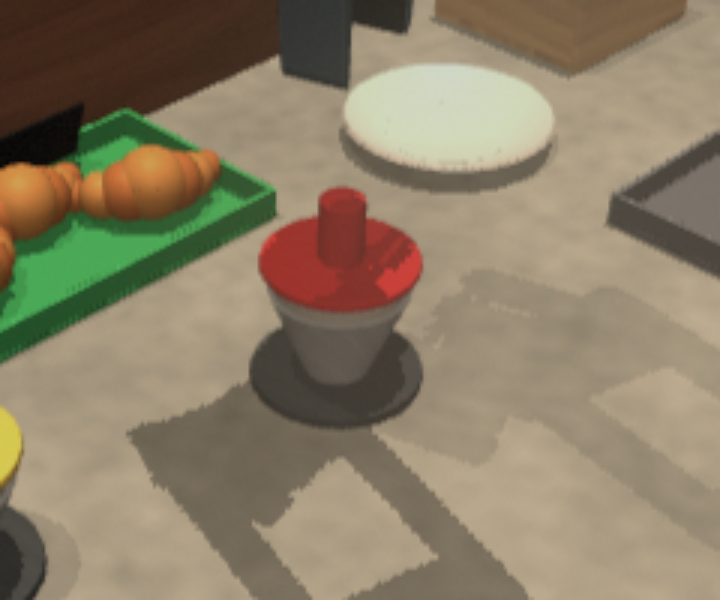

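The picture shows the red pot seated upright in the holder, with its lid at (340,262) in the crop. The knob top measures 0.120 m, which means it is fully home, and the gripper is well clear.

```bash
python3 -c "
from station import sign_off;print(sign_off())"
```

```text
the job is handed in; nothing more can be done
None
```

The red-lidded pot is seated fully home and upright in the empty holder, centred within about 1–2 mm by the side camera; the gripper is clear, the other two pots were never touched, and the job is handed in.

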